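# Load the collared shaft on the inspection cradle's sensing pin

### The job

From the wooden tray pick out the shaft with the widest collar and lay it in both V-blocks of the inspection cradle, turned so that its collar sits on the spring pin and holds it down. Set it down under control rather than dropping it, let go, and leave everything else where it is.

Things in the scene. Friction and masses are not known exactly. Their poses are not given: they have to be found in the camera images.
- wide_shaft: Steel shaft to load: 180 mm long, 24 mm diameter; one collar 44 mm in diameter, 24 mm wide, centred 25 mm from mid-length towards +x (short bare end 53 mm at +x, long one 103 mm at -x). x axis along the shaft; origin on its axis at mid-length. About 0.8 kg, balances 8 mm from the origin towards the collar; grip it at mid-length or on the collar. Starts level in a tray saddle, axis 40 mm above the table.
- narrow_shaft: Look-alike to leave in the tray: the same 180 x 24 mm steel shaft but its collar is only 32 mm in diameter (24 mm wide); too small to press the pin. Its x axis runs along the shaft; origin on the shaft's axis at mid-length. Collar 25 mm towards +x; it lies the other way round from the wide-collared one.
- plain_bar: Plain steel bar without collar, 180 mm long, 24 mm diameter, to leave in the tray. Its x axis runs along the shaft; origin on the shaft's axis at mid-length.
- tray: Fixed low wooden tray 250 (x) by 235 mm (y), floor 8 mm thick; origin under its centre. End walls at x = +-120 mm are 54 mm high, side walls 20 mm. Two rows of V saddles at x = +-65 mm (14 mm thick) hold three shafts along the tray's x axis at y = -70, 0 and 70 mm; which lies where varies.
- cradle: Fixed cradle: blue base 200 (x) by 110 by 12 mm, origin under its centre on the table. Dark 90-degree V-blocks at x = -50 and +50 mm (20 mm thick, 62 mm wide, top about 80 mm above the table) hold a shaft along x. Sensor housing, 24 mm wide, 49 mm high, with the pin on top, at x = 25, y = 0. The shaft goes with its +x along the cradle's +x; reversed, with collar on pin, it misses the far V.
- seat (a point): Where the shaft's origin lies when it is fully home in both V-blocks with its collar centred on the pin: on the cradle's centre line midway between the V-blocks, 75 mm above the table; axes as the cradle's.
- pin_tip (a point): Rounded tip (8 mm diameter) of the upright spring pin, at x = +25 mm in the cradle; free height 59 mm above the table, 53 mm under the seated collar. A bare 24 mm shaft or the narrow collar does not press it.
- sense_pin (a joint): How far the pin is pressed down, m: 0 free, about 0.006 with the collar seated on it, 0.008 at its stop. Spring 1.5 N at first touch, 3 N at 6 mm: the shaft's own weight holds it.
- chuck_key: Bystander: steel T-handled chuck key lying flat near the cradle on its -y side, shank 140 mm, cross bar 118 mm, 18 mm thick. Origin under the shank.
- bearing_ring: Bystander: steel ring, 72 mm outside diameter, 18 mm high, flat on the table. Origin at the centre of its underside.
- oil_bottle: Bystander: standing grey bottle, 60 mm diameter, 150 mm high. Origin at the centre of its underside.
- brush: Bystander: hand brush lying at the robot's right. Origin on its underside.
- mallet: Bystander: hammer lying at the robot's left. Origin on its underside.
- tool_holder: Bystander: dark steel lathe tool holder block 75 x 45 mm, 52 mm high, with a steel tool sticking out. Origin at the centre of its underside.
Things that resemble listed ones, but are neither listed nor needed, are in the scene too. Leave any orange or pink look-alike of the wide_shaft alone. What is shaped like the cradle but green is not meant.

How it is judged:
By the outcome, as a careful person would: the job done as asked, in the order asked, and still so for the second after the job is handed in, with the robot touching nothing.
It also fails if it takes over 40 s, if anything falls off the work surface, if the arm or the gripper's body presses on something with over 40 N, if the wrist force passes 120 N, or if a joint passes its speed limit or range.

### The arm

A 6-joint arm with a two-finger parallel gripper is mounted at the origin on the work surface. World frame = base frame: x ahead of the robot, y to its left, z up, the work surface at z = 0. Lengths are in m, angles in degrees, forces in N, time in s.
With the tool pointing down it reaches from about 0.375 to 0.9 m from the base axis. Payload 3.1 kg.
Tool frame: the origin (TCP) lies where the fingers leave the gripper's body, on its centre line; the fingertips stand bot.tips_ahead ahead of it and the grasp point (between the pads) lies 51 mm ahead of it (bot.tips_ahead is the distance from the TCP to the fingertips, in m); z points along the fingers, x is the direction in which the jaws open and shut, and the axes are right-handed (so a half turn about z gives the same grasp; the last joint's range is limited). The gripper opens to 87 mm and grips with 3 to 60 N. Pads are 19 mm wide; open, the fingers measure 117 mm over their backs; the gripper's body (75 mm by 190 mm) begins 51 mm behind the grasp point.
Start: joints at [-79.612, 30.224, 82.088, -0, 67.689, -10.227], TCP at [0.22, -0.585, 0.292] pointing down, gripper open.
Joint ranges: [-176.69, 176.69], [-43.24, 126.21], [12.49, 139.97], [-82, 262], [0, 151.66], [-163.58, 163.58]. Speed limits (degrees/s): [159.86, 159.86, 180, 180, 180, 180].

### API

Orientations are given as a 3x3 rotation matrix whose columns are the frame's x, y, z axes.
In Python, from rig import bot, vision, nets gives the robot as it stands.
- The arm moves only by the tool play_rows, never from a script. Its argument "series" is a list of rows, each an object of numbers: "tx", "ty", "tz": the shift along the world's x, y, z as a fraction of full scale; "turn": the turn about the world's z as a fraction of full scale. A call has 1 to 10 rows; each row shifts and turns the commanded pose from where the row before left it; what a row does not reach is not made up. Full scale, the value 1, is 0.8 m for a shift and 60 degrees for a turn. A row lasts 1/10 s, in which the tool goes at most 50 mm and 8.59 degrees, less where a joint would pass 70% of its speed; a pose out of reach is approached as far as the arm can. A call with a number of a shift or a turn outside -1 to 1 is refused whole. A call with a gripper value outside its range is refused whole. "gripper" is the opening, from 0 (shut) to 1 (fully open), set as the call begins (left out, the last holds). The fingers move at their own pace and stop on an object; the grip force is fixed at half the most. Time passes only in rows, so rows that do not move let the fingers close. It gives the time, the measured TCP pose, the force and the opening at its end, in the units of the state.
- bot.read_state(): the state, without advancing time (a new reading comes with each control period).
- vision.capture(name): name is "scene" or "top" or "wrist"; returns a dict with "pixels" (480x640x3 uint8, blue, green, red), "fx", "fy", "cx", "cy" (pixels), "extrinsics" (4x4, takes a point from camera to world coordinates). Camera axes: x right, y down, z forward; pixel columns grow to the right and rows downward; lengths in m; the calibration is good to about 2 mm. The wrist camera is an equidistant fisheye: a pixel r from the principal point sees the ray r / f radians off the axis. A picture is of the moment at which its call begins. There is no depth.
- bot.hand_in(): hands the job in, once; it reports no verdict.
Trained networks look in a picture, given as the dict that the camera call returned (one of the last four; its "shot" number tells which), for a name from the list of things; names that differ only in an ending like _2 or _b are one class to them, and where a whole thing is asked for, a point or a joint stands for the part that bears it (a point fixed in the world has none). Each returns a list of dicts, best first, with "confidence" (0 to 1); they miss things now and then, are a little off and sometimes report something else, mostly with a low value. They report only what shows in the picture. A call takes as long as a camera call. They do not tell look-alikes from the thing itself.
- nets.look_for(picture, query): "at" ([column, row] as shares, 0 to 1, of the picture: columns of its width, rows of its height, amid what is visible of it).
- nets.masks_of(picture, query): "region" (480x640 bool, what is visible of it) and "at" ([column, row] as shares, 0 to 1, of the picture: columns of its width, rows of its height, amid what is visible of it).
The state is a dict: "time_s": time; "joint_positions": joint angles; "qvel": joint speeds; "tau": joint torques, N m; "position": TCP position; "tcp_rot": TCP orientation; "force": force on the tool from outside, world axes, zero at the start; "moment": the same for the moment, N m; "opening": opening from 0.0 (shut) to 1.0 (fully open).
Only numpy, scipy, OpenCV 4.12 (cv2) and the standard library are available. Lean on these libraries where they do the work, as an engineer would, in place of code of your own. Each camera call takes 0.05 s, during which the arm holds its last target.

## Working session

There is one attempt and no reset: what is moved stays moved. The work goes in short steps, Python scripts to look and compute and a tool call to move; the robot and the scene stay as the last step left them, time stands still between calls to the robot, and variables do not carry over. Pictures are saved under pics/ and viewed, and the job is handed in when it is done.

Besides the shell and the picture viewer there is one more tool, called after ">>>" as name(argument=value, ...), one argument or row to a line, values as JSON. play_rows: Moves the arm, as the interface text tells. Shift numbers are shares of 0.8 m and turn numbers shares of 60 degrees, none past 1 either way. Its arguments: {"type":"object","properties":{"series":{"type":"array"},"gripper":{"type":"number"}},"required":["series"]}

```bash
ls; mkdir -p pics; python3 - <<'E'
from rig import bot, vision, nets
import cv2
print(bot.read_state(), bot.tips_ahead)
for n in ["scene","top","wrist"]:
    p=vision.capture(n); cv2.imwrite(f"pics/{n}0.png",p["pixels"]); print(n,p["fx"],p["fy"],p["cx"],p["cy"],p["extrinsics"].tolist() if hasattr(p["extrinsics"],'tolist') else p["extrinsics"])
    for q in ["wide_shaft","cradle","tray"]:
        print(q,[(round(r["confidence"],2),round(r["at"][0]*640),round(r["at"][1]*480)) for r in nets.look_for(p,q)])
E
```

```text
pics
{'time_s': 0.0, 'joint_positions': array([-7.96131795e+01,  3.02786338e+01,  8.21564385e+01, -7.94598674e-04,
        6.76880812e+01, -1.02261389e+01]), 'qvel': array([ 0.05926013,  0.12566156,  0.0370753 ,  0.02067188,  0.02409935,
       -0.02729155]), 'tau': array([-1.55799266e-04, -4.40039563e+01, -1.76589775e+01,  6.32778229e-02,
        5.82661398e-02, -1.69310256e-04]), 'position': array([ 0.21996349, -0.58439332,  0.29127474]), 'tcp_rot': array([[ 3.52057880e-01, -9.35978146e-01, -4.00147113e-04],
       [-9.35975836e-01, -3.52057914e-01,  2.11189599e-03],
       [-2.11756345e-03, -3.68981596e-04, -9.99997690e-01]]), 'force': array([-0.21148074,  0.20431443,  0.52362359]), 'moment': array([0.01675527, 0.01909488, 0.01520132]), 'opening': 0.9980124411461173} 0.0697
scene 595.0537548841266 595.0537548841266 318.9951439328255 238.40322968842645 [[-0.8222222873582709, 0.4397393938663387, -0.3613582372845513, 1.0506572787868331], [0.5688907317334259, 0.6547044798264111, -0.4977201818723405, 0.7037254726822373], [0.01771568568078412, -0.6148099784301596, -0.7884762804952132, 1
[... 415 characters left out ...]
056534685253, -0.01566014343489079], [0.00404744874060139, -0.1543671524357752, -0.9880052633501313, 1.611139706040017], [0.0, 0.0, 0.0, 1.0]]
wide_shaft [(0.98, 377, 241), (0.69, 404, 160)]
cradle [(0.82, 224, 312), (0.74, 226, 207), (0.7, 243, 248)]
tray [(0.29, 244, 247)]
wrist 371.64829954431775 371.64829954431775 323.1866694737761 244.4241346922564 [[0.3517153003696585, -0.9079666607017998, -0.22780011093039598, 0.28352258773219496], [-0.9361065950202216, -0.34137330809901184, -0.08466821881426786, -0.5612642854714415], [-0.0008889575492710237, 0.24302429420030636, -0.970019794737672, 0.384681518858105], [0.0, 0.0, 0.0, 1.0]]
wide_shaft [(0.86, 120, 125)]
cradle []
tray [(0.71, 150, 3)]
```

View pics/scene0.png

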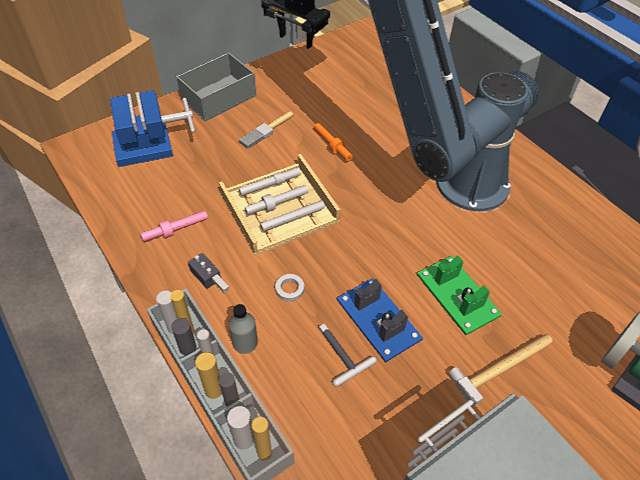

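View pics/top0.png

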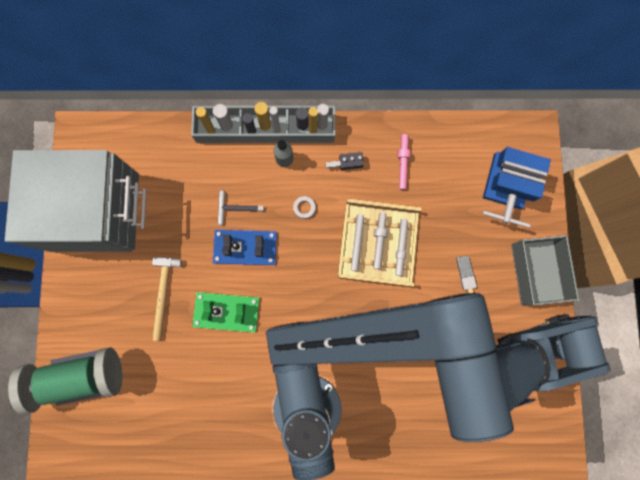

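View pics/wrist0.png

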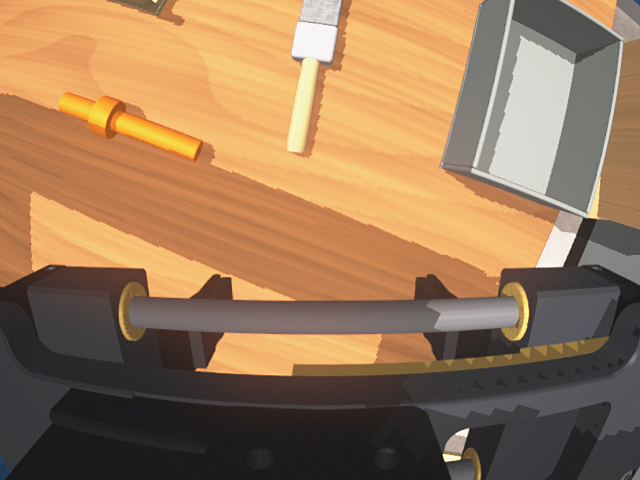

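```bash
cat > h.py <<'E'
import numpy as np, cv2
def ray(p,u,v):
    E=np.array(p["extrinsics"]); d=np.array([(u-p["cx"])/p["fx"],(v-p["cy"])/p["fy"],1.])
    return E[:3,3],E[:3,:3]@d
def at_z(p,u,v,z):
    o,d=ray(p,u,v); return o+d*(z-o[2])/d[2]
def proj(p,X):
    E=np.array(p["extrinsics"]); c=E[:3,:3].T@(np.array(X)-E[:3,3]); return np.array([p["fx"]*c[0]/c[2]+p["cx"],p["fy"]*c[1]/c[2]+p["cy"]])
E
python3 - <<'E'
from rig import bot, vision, nets
import cv2,numpy as np
from h import *
p=vision.capture("top"); im=p["pixels"]
a=cv2.resize(im[190:300,330:430],None,fx=5.5,fy=5.5,interpolation=cv2.INTER_CUBIC)
b=cv2.resize(im[220:275,205:285],None,fx=8,fy=8,interpolation=cv2.INTER_CUBIC)
cv2.imwrite("pics/c_tray.png",a);cv2.imwrite("pics/c_cr.png",b)
s=vision.capture("scene"); im=s["pixels"]
cv2.imwrite("pics/c_str.png",cv2.resize(im[150:255,215:345],None,fx=6,fy=5.7,interpolation=cv2.INTER_CUBIC))
cv2.imwrite("pics/c_scr.png",cv2.resize(im[270:365,330:430],None,fx=6,fy=6,interpolation=cv2.INTER_CUBIC))
for pp,n in((p,"top"),(s,"scene")):
  for q in ["wide_shaft","narrow_shaft","plain_bar","cradle","tray","pin_tip"]:
    for r in nets.masks_of(pp,q):
        ys,xs=np.nonzero(r["region"]); 
        if len(xs)<5: continue
        rc=cv2.minAreaRect(np.c_[xs,ys].astype(np.float32))
        print(n,q,round(r["confidence"],2),len(xs),[np.round(x,1) for x in rc])
E
```

```text
top wide_shaft 0.98 480 [array([380.3, 240. ]), array([13.1, 56.2]), np.float64(1.6)]
top wide_shaft 0.95 460 [array([403.5, 161. ]), array([54., 13.]), np.float64(90.0)]
top wide_shaft 0.35 332 [array([240.5, 206.5]), array([33., 43.]), np.float64(90.0)]
top narrow_shaft 0.95 491 [array([400.6, 246.5]), array([10.2, 57.4]), np.float64(3.8)]
top plain_bar 0.69 407 [array([356.6, 242.1]), array([ 7.6, 56.5]), np.float64(6.1)]
top cradle 0.77 2237 [array([225.6, 311.4]), array([63.6, 36.5]), np.float64(4.2)]
top tray 0.79 4732 [array([379. , 242.3]), array([76.3, 81.4]), np.float64(5.8)]
top tray 0.19 383 [array([356.7, 241.5]), array([ 7.6, 55.5]), np.float64(6.0)]
scene wide_shaft 0.79 429 [array([332.8, 140.8]), array([47.4, 14.1]), np.float64(45.0)]
scene wide_shaft 0.73 649 [array([172.5, 225.1]), array([15.2, 68.3]), np.float64(65.4)]
scene wide_shaft 0.72 656 [array([275.5, 199.5]), array([15.8, 66.4]), np.float64(71.6)]
scene narrow_shaft 0.56 507 [array([268.7, 181.1]), array([10.8, 63.9]), np.float64(71.6)]
scene narrow_shaft 0.52 4824 [array([279.7, 202. ]), array([ 80.9, 104.1]), np.float64(68.5)]
scene plain_bar 0.96 638 [array([291.7, 215.1]), array([10.4, 67.8]), np.float64(69.3)]
scene cradle 0.77 3296 [array([460.3, 293. ]), array([85.2, 47. ]), np.float64(50.6)]
scene cradle 0.76 3541 [array([379.1, 318.1]), array([84.5, 46.5]), np.float64(52.7)]
scene tray 0.64 5058 [array([279.5, 202.1]), array([ 81.5, 105.3]), np.float64(68.2)]
```

View pics/c_tray.png

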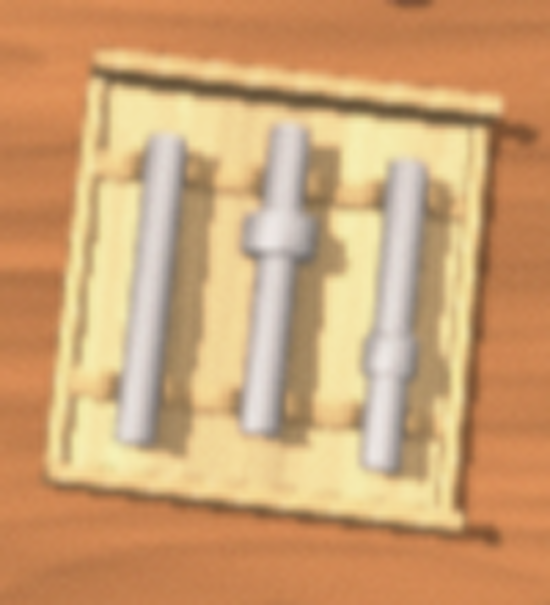

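View pics/c_cr.png

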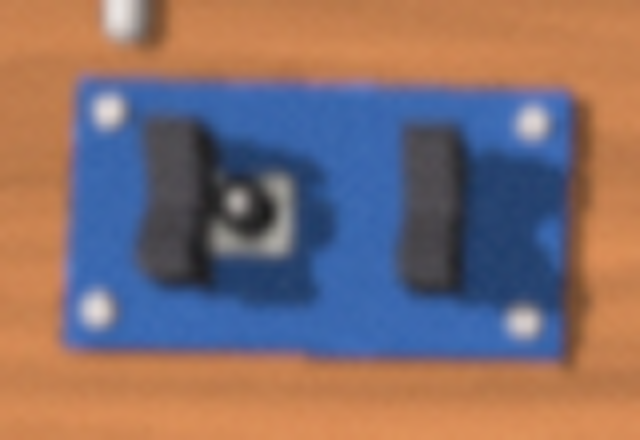

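View pics/c_str.png

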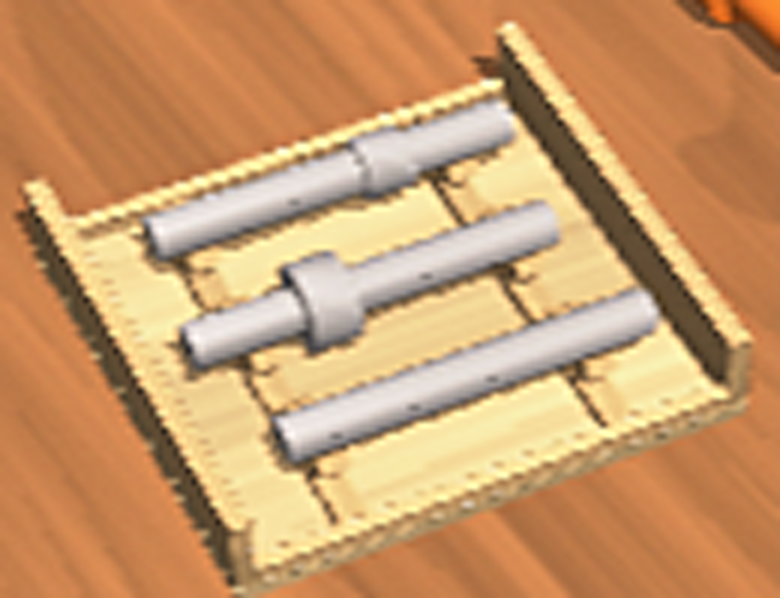

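View pics/c_scr.png

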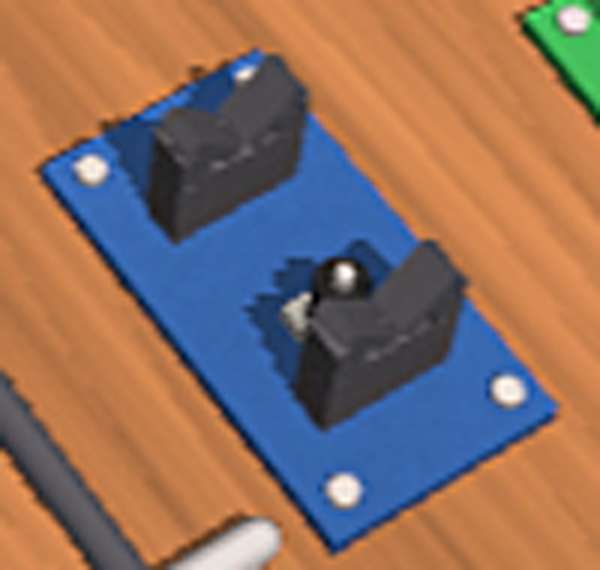

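```bash
cat > fit.py <<'E'
from h import *
from scipy.optimize import minimize
def cyl(r,x0,x1):
    t=np.linspace(0,2*np.pi,32,endpoint=False)
    return np.array([[x,r*np.cos(a),r*np.sin(a)] for x in(x0,x1) for a in t])
WIDE=[cyl(.012,-.09,.09),cyl(.022,.013,.037)]
def box(x0,x1,y0,y1,z0,z1): return np.array([[x,y,z] for x in(x0,x1) for y in(y0,y1) for z in(z0,z1)])
def render(p,parts,x,y,yaw,z,S=8,roi=None):
    c,s=np.cos(yaw),np.sin(yaw); R=np.array([[c,-s,0],[s,c,0],[0,0,1]])
    u0,v0,w,h=roi; m=np.zeros((h*S,w*S),np.uint8)
    for P in parts:
        X=(R@P.T).T+[x,y,z]; E=np.array(p["extrinsics"]); C=(X-E[:3,3])@E[:3,:3]
        uv=np.c_[p["fx"]*C[:,0]/C[:,2]+p["cx"],p["fy"]*C[:,1]/C[:,2]+p["cy"]]
        uv=((uv+.5-[u0,v0])*S).astype(np.float32)
        cv2.fillConvexPoly(m,np.round(cv2.convexHull(uv)).astype(np.int32),255)
    return cv2.resize(m,(w,h),interpolation=cv2.INTER_AREA)/255.
def fit(views,parts,g,z,st=(.004,.004,.04)):
    # views: list of (p,mask)
    L=[]
    for p,m in views:
        ys,xs=np.nonzero(m); roi=(max(xs.min()-12,0),max(ys.min()-12,0),np.ptp(xs)+24,np.ptp(ys)+24)
        L.append((p,m[roi[1]:roi[1]+roi[3],roi[0]:roi[0]+roi[2]].astype(float),roi))
    def cost(q):
        e=0
        for p,m,roi in L:
            r=render(p,parts,q[0],q[1],q[2],z,roi=(roi[0],roi[1],m.shape[1],m.shape[0])); e+=np.abs(r-m).sum()/m.sum()
        return e
    q=np.array(g,float)
    for k in (1,.4):
        sim=np.vstack([q]+[q+np.eye(3)[i]*st[i]*k for i in range(3)])
        o=minimize(cost,q,method="Nelder-Mead",options=dict(initial_simplex=sim,xatol=1e-5,fatol=1e-4)); q=o.x
    return q,o.fun
E
python3 - <<'E'
from rig import bot, vision, nets
from fit import *
def best(p,q,u,v):
    for r in nets.masks_of(p,q):
        if r["region"][v-3:v+4,u-3:u+4].any(): return r["region"]
t=vision.capture("top"); s=vision.capture("scene")
mt=best(t,"wide_shaft",379,245); ms=best(s,"wide_shaft",275,199)
g=at_z(t,380,241,.04); print(g)
for n,vs in(("top",[(t,mt)]),("scene",[(s,ms)]),("both",[(t,mt),(s,ms)])):
    q,f=fit(vs,WIDE,(g[0],g[1],-.1),.04); print("wide",n,q[:2].round(4),np.degrees(q[2]).round(2),round(f,3))
def blue(p,x0,x1,y0,y1):
    im=p["pixels"]; b,gg,r=[im[...,i].astype(int) for i in range(3)]
    m=(b>1.5*r)&(b>1.2*gg)&(b>50); o=np.zeros_like(m); o[y0:y1,x0:x1]=m[y0:y1,x0:x1]
    o=cv2.morphologyEx(o.astype(np.uint8),cv2.MORPH_CLOSE,np.ones((3,3)))
    return o
bt=blue(t,205,285,222,275); bs=blue(s,330,430,272,365)
def hull(m):
    c,_=cv2.findContours(m,cv2.RETR_EXTERNAL,cv2.CHAIN_APPROX_NONE); c=max(c,key=cv2.contourArea)
    o=np.zeros_like(m); cv2.fillConvexPoly(o,cv2.convexHull(c),1); return o
bt=hull(bt)
CR=[box(-.1,.1,-.055,.055,0,.012)]
g=at_z(t,245,248,.012); print(g)
bs=hull(bs)
for n,vs in(("top",[(t,bt)]),("scene",[(s,bs)]),("both",[(t,bt),(s,bs)])):
    q,f=fit(vs,CR,(g[0],g[1],1.52),0); print("cradle",n,q[:2].round(4),np.degrees(q[2]).round(2),round(f,3))
    for p,nm in((t,"top"),(s,"sc")): print(nm,"pin",proj(p,[q[0]+.025*np.cos(q[2]),q[1]+.025*np.sin(q[2]),.059]).round(1))
E
```

```text
[ 0.51523269 -0.23277847  0.04      ]
wide top [ 0.5191 -0.2302] -6.92 0.148
wide scene [ 0.5201 -0.2313] -7.62 0.102
wide both [ 0.5196 -0.2308] -7.38 0.262
[0.49800046 0.197357   0.012     ]
cradle top [0.5026 0.2001] 87.97 0.037
top pin [234.1 244.3]
sc pin [387.  314.1]
cradle scene [0.5023 0.1997] 88.19 0.031
top pin [234.3 244.4]
sc pin [387.  313.9]
cradle both [0.5022 0.1998] 87.91 0.07
top pin [234.2 244.4]
sc pin [387.1 314. ]
```

The candidates for the wide shaft, in top-camera pixels, are:
- the grey middle shaft at (380,240)
- the grey right shaft at (401,247), which has a small collar
- the pink one at (404,161)
- the orange one, visible only in the scene view at (333,141)

In the crop, the middle grey shaft has clearly the widest collar, on the end away from the robot, so that is the one. The blue cradle is at (245,248), with its pin towards image left, which is world +y. The shaft therefore has to turn about +95°.

>>> play_rows(
  series=[
    {"tx": 0.0375,"ty": 0.0442,"turn": -0.0463},
    {"tx": 0.0375,"ty": 0.0442,"turn": -0.0463},
    {"tx": 0.0375,"ty": 0.0442,"turn": -0.0463},
    {"tx": 0.0375,"ty": 0.0442,"turn": -0.0463},
    {"tx": 0.0375,"ty": 0.0442,"turn": -0.0463},
    {"tx": 0.0375,"ty": 0.0442,"turn": -0.0463},
    {"tx": 0.0375,"ty": 0.0442,"turn": -0.0463},
    {"tx": 0.0375,"ty": 0.0442,"turn": -0.0463},
    {"tx": 0.0375,"ty": 0.0442,"turn": -0.0463},
    {"tx": 0.0375,"ty": 0.0442,"turn": -0.0463},
  ],
  gripper=0.575,
)

```text
invalid input
```

>>> play_rows(
  series=[
    {"tz": -0.05},
    {"tz": -0.05},
    {},
    {},
  ],
)

```text
invalid input
```

```bash
cat > w.py <<'E'
from rig import bot, vision, nets
from h import *
import sys
def wproj(p,X):
    E=np.array(p["extrinsics"]); c=E[:3,:3].T@(np.array(X)-E[:3,3]); rho=np.hypot(c[0],c[1]); th=np.arctan2(rho,c[2])
    return np.array([p["cx"]+p["fx"]*th*c[0]/rho,p["cy"]+p["fy"]*th*c[1]/rho])
E
python3 - <<'E'
from w import *
st=bot.read_state(); print(st["position"],np.degrees(np.arctan2(st["tcp_rot"][1,0],st["tcp_rot"][0,0])),st["opening"],st["time_s"],st["force"])
p=vision.capture("wrist"); im=p["pixels"].copy()
c=np.array([.5196,-.2308,.04]); a=np.radians(-7.2); R=np.array([[np.cos(a),-np.sin(a),0],[np.sin(a),np.cos(a),0],[0,0,1]])
for r,x0,x1 in((.012,-.09,.013),(.022,.013,.037),(.012,.037,.09)):
    for y in(-r,r):
        pts=np.array([wproj(p,c+R@[x,y,0]) for x in np.linspace(x0,x1,10)]); cv2.polylines(im,[np.round(pts).astype(int)],False,(0,0,255),1)
cv2.imwrite("pics/w1.png",im)
E
```

```text
[ 0.22007448 -0.58497657  0.29227237] -69.38554386732656 0.9977768493818391 1.5 [-0.36347702 -0.09439349  0.41399216]
```

View pics/w1.png

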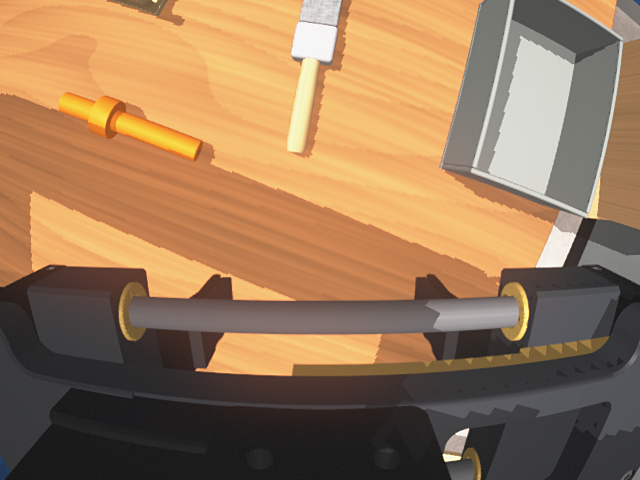

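The arm has not moved because both calls were refused. I'll send rows with all four keys.

>>> play_rows(
  series=[
    {"tx": 0.0375,"ty": 0.0442,"tz": 0,"turn": -0.0463},
    {"tx": 0.0375,"ty": 0.0442,"tz": 0,"turn": -0.0463},
    {"tx": 0.0375,"ty": 0.0442,"tz": 0,"turn": -0.0463},
    {"tx": 0.0375,"ty": 0.0442,"tz": 0,"turn": -0.0463},
    {"tx": 0.0375,"ty": 0.0442,"tz": 0,"turn": -0.0463},
    {"tx": 0.0375,"ty": 0.0442,"tz": 0,"turn": -0.0463},
    {"tx": 0.0375,"ty": 0.0442,"tz": 0,"turn": -0.0463},
    {"tx": 0.0375,"ty": 0.0442,"tz": 0,"turn": -0.0463},
    {"tx": 0.0375,"ty": 0.0442,"tz": 0,"turn": -0.0463},
    {"tx": 0.0375,"ty": 0.0442,"tz": 0,"turn": -0.0463},
  ],
  gripper=0.575,
)

```text
time_s: 2.55
position: [0.5212, -0.2298, 0.2925]
tcp_rot: [[-0.127, -0.992, 0.001], [-0.992, 0.127, -0.0], [0.0, -0.001, -1.0]]
force: [0.6, -0.2, 1.2]
opening: 0.578
```

>>> play_rows(
  series=[
    {"tx": 0,"ty": 0,"tz": -0.05,"turn": 0},
    {"tx": 0,"ty": 0,"tz": -0.05,"turn": 0},
    {"tx": 0,"ty": 0,"tz": 0,"turn": 0},
  ],
)

```text
time_s: 2.85
position: [0.5175, -0.2288, 0.2077]
tcp_rot: [[-0.124, -0.992, -0.01], [-0.992, 0.123, 0.007], [-0.005, 0.01, -1.0]]
force: [-1.5, 0.4, 0.7]
opening: 0.579
```

```bash
python3 - <<'E'
from w import *
st=bot.read_state(); print(st["position"],np.degrees(np.arctan2(st["tcp_rot"][1,0],st["tcp_rot"][0,0])),st["opening"],st["time_s"],st["force"])
p=vision.capture("wrist"); im=p["pixels"].copy(); cv2.imwrite("pics/w1r.png",im)
c=np.array([.5196,-.2308,.04]); a=np.radians(-7.2); R=np.array([[np.cos(a),-np.sin(a),0],[np.sin(a),np.cos(a),0],[0,0,1]])
for r,x0,x1 in((.012,-.09,.013),(.022,.013,.037),(.012,.037,.09)):
    for y in(-r,r):
        pts=np.array([wproj(p,c+R@[x,y,0]) for x in np.linspace(x0,x1,10)]); cv2.polylines(im,[np.round(pts).astype(int)],False,(0,0,255),1)
cv2.imwrite("pics/w2.png",im)
E
```

```text
[ 0.51751361 -0.22884472  0.2076823 ] -97.09749814072677 0.5785406427052744 2.85 [-1.47096574  0.39876888  0.70748711]
```

View pics/w2.png

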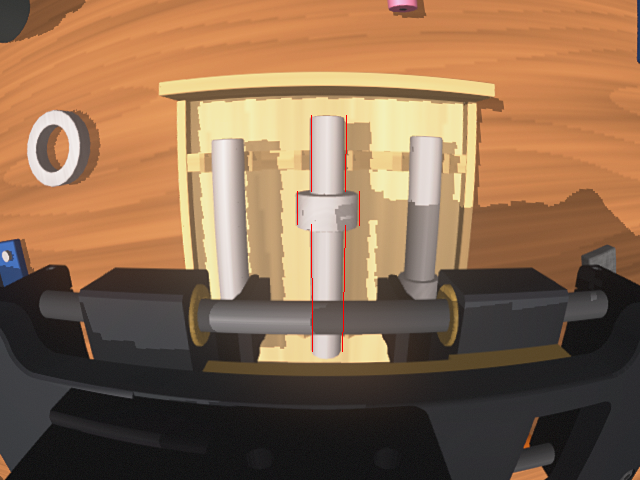

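The overlay matches the shaft to about 1 px: its axis is at column 328 and the collar spans 297–358 at row 210. The hand is centred over mid-length, so I'm descending now.

>>> play_rows(
  series=[
    {"tx": 0,"ty": 0,"tz": -0.04,"turn": 0},
    {"tx": 0,"ty": 0,"tz": -0.04,"turn": 0},
    {"tx": 0,"ty": 0,"tz": -0.04,"turn": 0},
    {"tx": 0,"ty": 0,"tz": -0.0325,"turn": 0},
    {"tx": 0,"ty": 0,"tz": 0,"turn": 0},
    {"tx": 0,"ty": 0,"tz": 0,"turn": 0},
  ],
)

```text
time_s: 3.5
position: [0.5211, -0.2325, 0.0919]
tcp_rot: [[-0.126, -0.992, 0.002], [-0.992, 0.126, -0.001], [0.001, -0.002, -1.0]]
force: [0.6, -0.1, -0.4]
opening: 0.577
```

>>> play_rows(
  series=[
    {"tx": 0,"ty": 0,"tz": 0,"turn": 0},
    {"tx": 0,"ty": 0,"tz": 0,"turn": 0},
    {"tx": 0,"ty": 0,"tz": 0,"turn": 0},
    {"tx": 0,"ty": 0,"tz": 0,"turn": 0},
    {"tx": 0,"ty": 0,"tz": 0,"turn": 0},
    {"tx": 0,"ty": 0,"tz": 0,"turn": 0},
    {"tx": 0,"ty": 0,"tz": 0,"turn": 0},
    {"tx": 0,"ty": 0,"tz": 0,"turn": 0},
  ],
  gripper=0.2,
)

```text
time_s: 4.3
position: [0.5196, -0.2304, 0.0911]
tcp_rot: [[-0.125, -0.992, -0.001], [-0.992, 0.125, 0.002], [-0.001, 0.001, -1.0]]
force: [-1.2, 4.4, 5.9]
opening: 0.264
```

>>> play_rows(
  series=[
    {"tx": 0,"ty": 0,"tz": 0,"turn": 0},
    {"tx": 0,"ty": 0,"tz": 0,"turn": 0},
    {"tx": 0,"ty": 0,"tz": 0.025,"turn": 0},
    {"tx": 0,"ty": 0,"tz": 0.035,"turn": 0},
    {"tx": 0,"ty": 0,"tz": 0.04,"turn": 0},
    {"tx": 0,"ty": 0,"tz": 0.04,"turn": 0},
    {"tx": 0,"ty": 0,"tz": 0.025,"turn": 0},
    {"tx": 0,"ty": 0,"tz": 0,"turn": 0},
    {"tx": 0,"ty": 0,"tz": 0,"turn": 0},
  ],
  gripper=0,
)

```text
time_s: 5.2
position: [0.5193, -0.231, 0.2213]
tcp_rot: [[-0.125, -0.992, -0.001], [-0.992, 0.125, 0.001], [-0.001, 0.002, -1.0]]
force: [-0.0, 0.7, -7.7]
opening: 0.264
```

```bash
python3 - <<'E'
from w import *
st=bot.read_state(); print(st["position"],np.degrees(np.arctan2(st["tcp_rot"][1,0],st["tcp_rot"][0,0])),st["opening"],st["time_s"],st["force"],st["moment"])
p=vision.capture("wrist"); cv2.imwrite("pics/w3.png",p["pixels"])
E
```

```text
[ 0.51933621 -0.23100002  0.22125807] -97.16749148766719 0.26421140287179373 5.2 [-0.01518754  0.69025045 -7.70487418] [0.05880972 0.12115265 0.01459126]
```

View pics/w3.png

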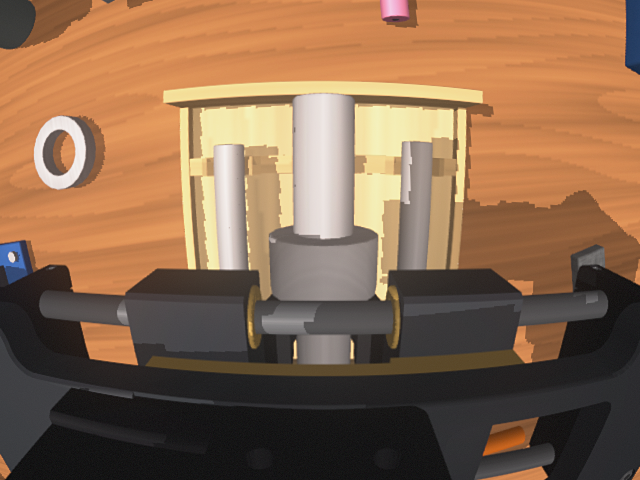

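The shaft is held, with 7.7 N of weight on the wrist, and it stays centred between the fingers at columns 293–355. Next I'll check its pitch and its position along the axis in the grip.

```bash
python3 - <<'E'
from w import *
st=bot.read_state()
p=vision.capture("wrist"); im=p["pixels"].copy()
T=np.array(st["tcp_rot"]); P=np.array(st["position"])+T@[0,0,.051]
print(P)
# shaft axes: x = -tool y ; 
xs=-T[:,1]; print(xs)
zs=np.array([0,0,1.]); ys=np.cross(zs,xs)
for pit,col in((0,(0,0,255)),(3,(0,255,0))):
    a=np.radians(pit); X=np.cos(a)*xs-np.sin(a)*zs; Z=np.sin(a)*xs+np.cos(a)*zs
    t=np.linspace(0,2*np.pi,60)
    for r,x in((.022,.013),(.022,.037),(.012,.037),(.012,.09)):
        pts=np.array([wproj(p,P+X*(x-.0)+ys*r*np.cos(k)+Z*r*np.sin(k)) for k in t])
        cv2.polylines(im,[np.round(pts*8).astype(int)],True,col,1,cv2.LINE_AA,3)
cv2.imwrite("pics/w4.png",cv2.resize(im[70:320,230:420],None,fx=2.4,fy=2.4))
E
```

```text
[ 0.5187118  -0.23054966  0.16945765]
[ 0.99218515 -0.12472357 -0.00355699]
```

View pics/w4.png

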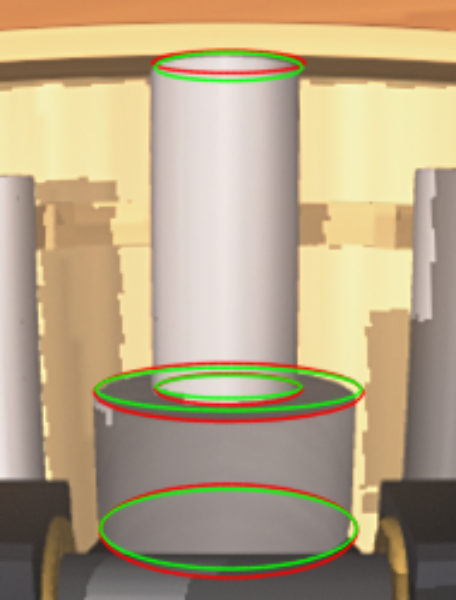

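The shaft droops only about 1–2° and sits about 0.5 mm towards −x. I'm carrying it to the cradle with a +95° turn.

>>> play_rows(
  series=[
    {"tx": -0.0012,"ty": 0.015,"tz": 0,"turn": 0.05},
    {"tx": -0.0012,"ty": 0.03,"tz": 0,"turn": 0.09},
    {"tx": -0.0012,"ty": 0.03,"tz": 0,"turn": 0.09},
    {"tx": -0.0012,"ty": 0.03,"tz": 0,"turn": 0.09},
    {"tx": -0.0012,"ty": 0.03,"tz": 0,"turn": 0.09},
    {"tx": -0.0012,"ty": 0.03,"tz": 0,"turn": 0.09},
    {"tx": -0.0012,"ty": 0.03,"tz": 0,"turn": 0.09},
    {"tx": -0.0012,"ty": 0.03,"tz": 0,"turn": 0.09},
    {"tx": -0.0012,"ty": 0.03,"tz": 0,"turn": 0.09},
    {"tx": -0.0012,"ty": 0.03,"tz": 0,"turn": 0.09},
  ],
  gripper=0,
)

```text
time_s: 6.3
position: [0.5095, -0.0023, 0.2205]
tcp_rot: [[0.703, -0.711, -0.003], [-0.711, -0.703, 0.001], [-0.003, 0.002, -1.0]]
force: [0.3, 0.1, -6.9]
opening: 0.267
```

>>> play_rows(
  series=[
    {"tx": -0.0012,"ty": 0.03,"tz": 0,"turn": 0.09},
    {"tx": -0.0012,"ty": 0.03,"tz": 0,"turn": 0.09},
    {"tx": -0.0012,"ty": 0.03,"tz": 0,"turn": 0.09},
    {"tx": -0.0012,"ty": 0.03,"tz": 0,"turn": 0.09},
    {"tx": -0.0012,"ty": 0.03,"tz": 0,"turn": 0.09},
    {"tx": -0.0012,"ty": 0.03,"tz": 0,"turn": 0.09},
    {"tx": -0.0012,"ty": 0.03,"tz": 0,"turn": 0.09},
    {"tx": -0.0012,"ty": 0.03,"tz": 0,"turn": 0.09},
    {"tx": 0,"ty": 0,"tz": 0,"turn": 0},
    {"tx": 0,"ty": 0,"tz": 0,"turn": 0},
  ],
)

```text
time_s: 7.3
position: [0.5019, 0.1889, 0.2207]
tcp_rot: [[0.999, -0.04, -0.003], [-0.04, -0.999, -0.001], [-0.003, 0.001, -1.0]]
force: [0.8, 1.0, -7.7]
opening: 0.269
```

```bash
python3 - <<'E'
from w import *
from fit import render, WIDE
p=vision.capture("wrist"); cv2.imwrite("pics/w5.png",p["pixels"])
t=vision.capture("top"); cv2.imwrite("pics/t5.png",cv2.resize(t["pixels"][200:290,190:300],None,fx=6,fy=6,interpolation=cv2.INTER_CUBIC))
s=vision.capture("scene"); cv2.imwrite("pics/s5.png",cv2.resize(s["pixels"][200:380,300:460],None,fx=4,fy=4,interpolation=cv2.INTER_CUBIC))
st=bot.read_state(); print(st["position"],np.degrees(np.arctan2(st["tcp_rot"][1,0],st["tcp_rot"][0,0])),st["opening"],st["time_s"],st["force"],st["moment"])
E
```

```text
[0.50253723 0.18784266 0.22146622] -2.4388514827759886 0.26772478565495234 7.45 [ 0.16062444 -0.47357214 -7.40095975] [-0.02005461 -0.12985893 -0.00671992]
```

View pics/w5.png

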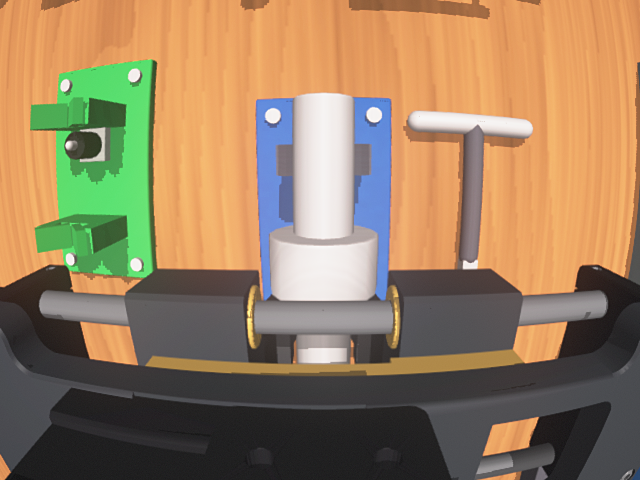

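View pics/t5.png

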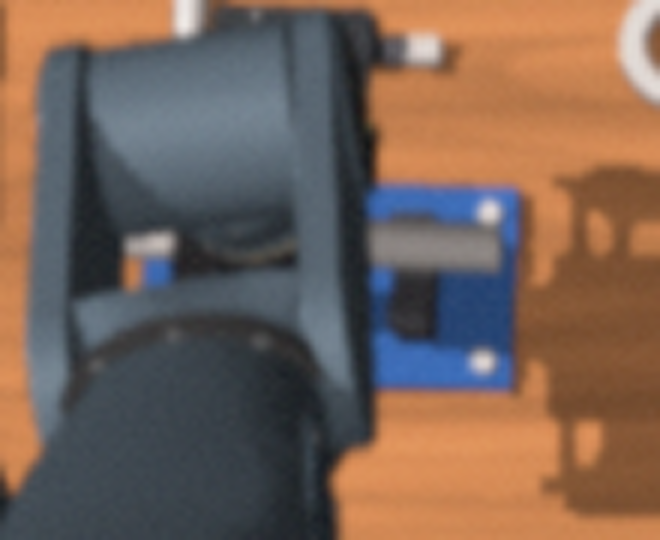

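View pics/s5.png

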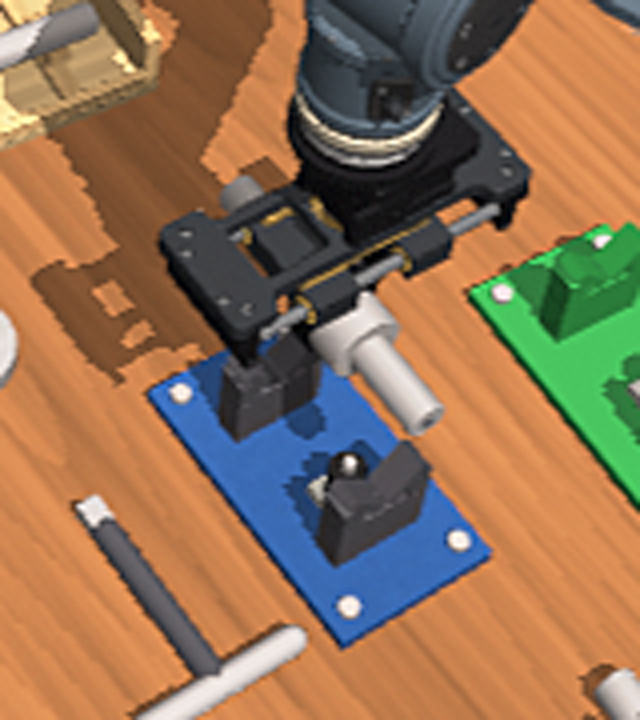

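The turn is right: the collar end points to the +y side of the blue cradle, where the pin is. The shaft is laterally centred on the V-block at column 323. Now the 12 mm shift along y and a descent to just above the V-blocks.

>>> play_rows(
  series=[
    {"tx": 0,"ty": 0.0075,"tz": -0.02,"turn": 0.0065},
    {"tx": 0,"ty": 0.0075,"tz": -0.03,"turn": 0},
    {"tx": 0,"ty": 0,"tz": -0.025,"turn": 0},
    {"tx": 0,"ty": 0,"tz": -0.01,"turn": 0},
    {"tx": 0,"ty": 0,"tz": 0,"turn": 0},
    {"tx": 0,"ty": 0,"tz": 0,"turn": 0},
  ],
  gripper=0,
)

```text
time_s: 8.05
position: [0.5035, 0.2003, 0.1547]
tcp_rot: [[0.999, -0.035, 0.001], [-0.035, -0.999, 0.0], [0.001, -0.0, -1.0]]
force: [0.3, -0.7, -6.9]
opening: 0.262
```

```bash
python3 - <<'E'
from w import *
st=bot.read_state(); print(st["position"],np.degrees(np.arctan2(st["tcp_rot"][1,0],st["tcp_rot"][0,0])),st["time_s"],st["force"])
p=vision.capture("wrist"); im=p["pixels"].copy()
c=np.array([.5023,.1999,0]); a=np.radians(87.95); R=np.array([[np.cos(a),-np.sin(a),0],[np.sin(a),np.cos(a),0],[0,0,1]])
def poly(L,col): cv2.polylines(im,[np.round(np.array([wproj(p,q) for q in L])*8).astype(int)],False,col,1,cv2.LINE_AA,3)
poly([c+R@[x,y,.012] for x,y in((0,.055),(.05,.055),(.1,.055),(.1,0),(.1,-.055),(.05,-.055),(0,-.055))],(0,0,255))
poly([c+R@[x,y,.08] for x,y in((.04,.031),(.06,.031),(.06,-.031),(.04,-.031))],(0,255,255))
T=np.array(st["tcp_rot"]); P=np.array(st["position"])+T@[0,0,.051]; xs=-T[:,1]; 
poly([P+xs*(.09-.0005)+.012*(np.cos(k)*R[:,1]+np.sin(k)*R[:,2]) for k in np.linspace(0,6.3,50)],(0,255,0))
print("shaft origin",P-xs*.0005)
cv2.imwrite("pics/w6.png",im[40:340,150:500].repeat(2,0).repeat(2,1))
s=vision.capture("scene"); cv2.imwrite("pics/s6.png",cv2.resize(s["pixels"][220:380,320:440],None,fx=5,fy=5,interpolation=cv2.INTER_CUBIC)[:600*2])
E
```

```text
[0.50348793 0.20030122 0.15473942] -2.0244283104621674 8.05 [ 0.29241162 -0.66304756 -6.8756299 ]
shaft origin [0.5035259  0.19980915 0.10373936]
```

View pics/w6.png

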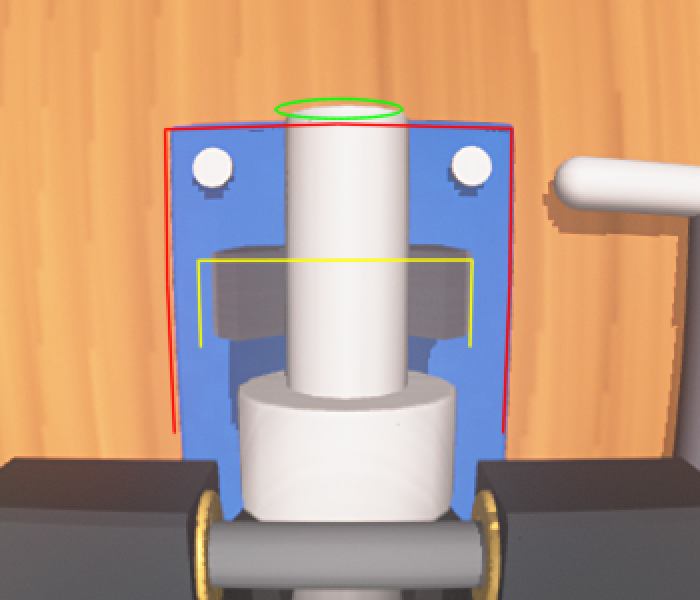

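View pics/s6.png

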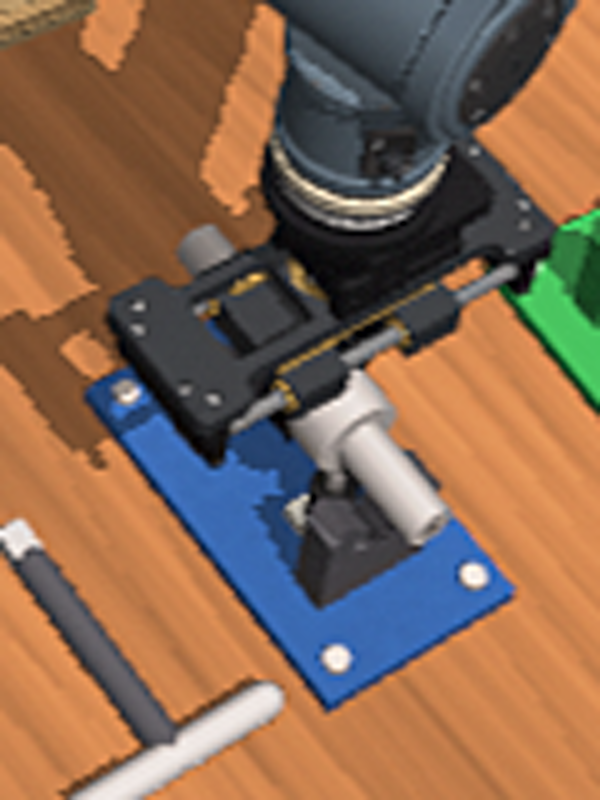

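Relative to the tool axis, the V centre sits about 1 mm towards −x (V at column 342, shaft at 347 in the 2× crop). I'm correcting that and lowering gently.

>>> play_rows(
  series=[
    {"tx": -0.0015,"ty": 0.001,"tz": -0.01,"turn": 0},
    {"tx": 0,"ty": 0,"tz": -0.01,"turn": 0},
    {"tx": 0,"ty": 0,"tz": -0.0075,"turn": 0},
    {"tx": 0,"ty": 0,"tz": -0.0025,"turn": 0},
    {"tx": 0,"ty": 0,"tz": 0,"turn": 0},
    {"tx": 0,"ty": 0,"tz": 0,"turn": 0},
  ],
  gripper=0,
)

```text
time_s: 8.75
position: [0.5013, 0.2014, 0.1302]
tcp_rot: [[0.999, -0.034, -0.001], [-0.034, -0.999, -0.0], [-0.001, 0.0, -1.0]]
force: [-1.1, 0.6, -5.0]
opening: 0.264
```

>>> play_rows(
  series=[
    {"tx": 0,"ty": 0,"tz": -0.0015,"turn": 0},
    {"tx": 0,"ty": 0,"tz": -0.0015,"turn": 0},
    {"tx": 0,"ty": 0,"tz": 0,"turn": 0},
    {"tx": 0,"ty": 0,"tz": 0,"turn": 0},
  ],
)

```text
time_s: 9.15
position: [0.5014, 0.2014, 0.1279]
tcp_rot: [[0.999, -0.034, -0.0], [-0.034, -0.999, -0.0], [-0.0, 0.0, -1.0]]
force: [-2.2, -0.0, -4.5]
opening: 0.267
```

>>> play_rows(
  series=[
    {"tx": 0,"ty": 0,"tz": -0.0013,"turn": 0},
    {"tx": 0,"ty": 0,"tz": 0,"turn": 0},
    {"tx": 0,"ty": 0,"tz": 0,"turn": 0},
  ],
)

```text
time_s: 9.45
position: [0.5019, 0.2015, 0.127]
tcp_rot: [[0.999, -0.035, 0.001], [-0.035, -0.999, 0.0], [0.001, -0.0, -1.0]]
force: [-1.2, -0.9, -4.5]
opening: 0.263
```

>>> play_rows(
  series=[
    {"tx": 0,"ty": 0,"tz": -0.0013,"turn": 0},
    {"tx": 0,"ty": 0,"tz": 0,"turn": 0},
    {"tx": 0,"ty": 0,"tz": 0,"turn": 0},
  ],
)

```text
time_s: 9.75
position: [0.5024, 0.2015, 0.1263]
tcp_rot: [[0.999, -0.034, 0.002], [-0.034, -0.999, 0.0], [0.002, -0.0, -1.0]]
force: [-0.9, -0.4, -0.6]
opening: 0.265
```

>>> play_rows(
  series=[
    {"tx": 0,"ty": 0,"tz": -0.001,"turn": 0},
    {"tx": 0,"ty": 0,"tz": 0,"turn": 0},
    {"tx": 0,"ty": 0,"tz": 0,"turn": 0},
  ],
)

```text
time_s: 10.05
position: [0.5024, 0.2016, 0.1262]
tcp_rot: [[0.999, -0.034, 0.002], [-0.034, -0.999, 0.0], [0.002, -0.0, -1.0]]
force: [-1.7, -1.0, 6.2]
opening: 0.265
```

The z position has stopped falling and the force has reversed to +6 N, so the shaft is on the V-blocks. One small further press to level it, then a look.

>>> play_rows(
  series=[
    {"tx": 0,"ty": 0,"tz": -0.001,"turn": 0},
    {"tx": 0,"ty": 0,"tz": 0,"turn": 0},
    {"tx": 0,"ty": 0,"tz": 0,"turn": 0},
  ],
)

```text
time_s: 10.35
position: [0.5024, 0.2015, 0.1261]
tcp_rot: [[0.999, -0.034, 0.003], [-0.034, -0.999, 0.0], [0.003, -0.0, -1.0]]
force: [-2.4, -1.5, 12.1]
opening: 0.262
```

```bash
python3 - <<'E'
from w import *
s=vision.capture("scene"); cv2.imwrite("pics/s7.png",cv2.resize(s["pixels"][250:370,320:440],None,fx=5,fy=5,interpolation=cv2.INTER_CUBIC))
p=vision.capture("wrist"); cv2.imwrite("pics/w7.png",p["pixels"])
st=bot.read_state(); print(st["position"],st["force"],st["moment"],st["time_s"])
E
```

```text
[0.50233949 0.20156289 0.12611442] [-2.32598239 -1.01775466 11.93448631] [-0.18874478  0.35222496  0.07420985] 10.45
```

View pics/s7.png

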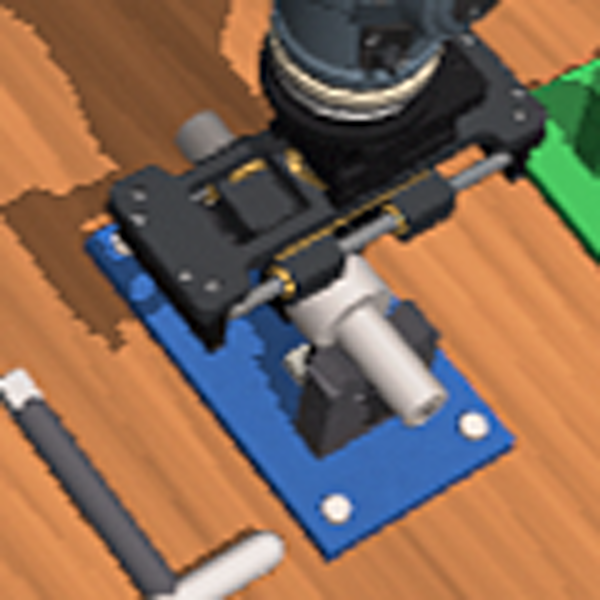

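View pics/w7.png

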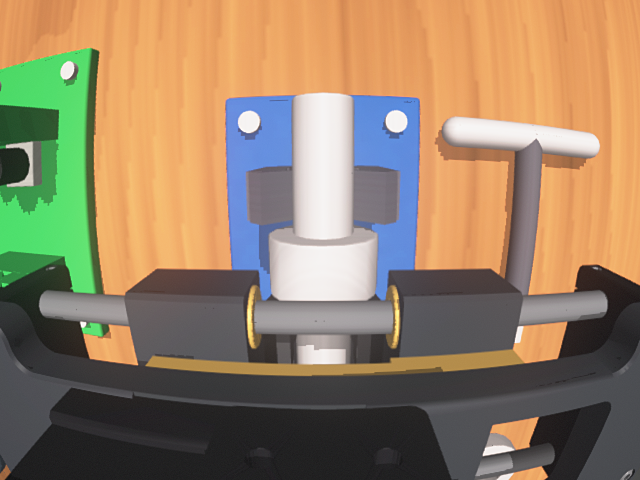

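The shaft lies in the +y V-block, centred between the two cheeks, and at the expected height (axis at about 75 mm). I'll unload the press and then let go.

>>> play_rows(
  series=[
    {"tx": 0,"ty": 0,"tz": 0.0015,"turn": 0},
    {"tx": 0,"ty": 0,"tz": 0,"turn": 0},
    {"tx": 0,"ty": 0,"tz": 0,"turn": 0},
  ],
  gripper=0,
)

```text
time_s: 10.75
position: [0.5024, 0.2015, 0.1262]
tcp_rot: [[0.999, -0.034, 0.002], [-0.034, -0.999, 0.0], [0.002, -0.0, -1.0]]
force: [-0.5, -1.1, 6.5]
opening: 0.269
```

>>> play_rows(
  series=[
    {"tx": 0,"ty": 0,"tz": 0,"turn": 0},
    {"tx": 0,"ty": 0,"tz": 0,"turn": 0},
    {"tx": 0,"ty": 0,"tz": 0,"turn": 0},
    {"tx": 0,"ty": 0,"tz": 0,"turn": 0},
    {"tx": 0,"ty": 0,"tz": 0,"turn": 0},
    {"tx": 0,"ty": 0,"tz": 0,"turn": 0},
  ],
  gripper=0.6,
)

```text
time_s: 11.35
position: [0.5016, 0.2015, 0.1252]
tcp_rot: [[0.999, -0.035, -0.0], [-0.035, -0.999, -0.0], [-0.0, 0.0, -1.0]]
force: [-0.7, -0.2, 0.6]
opening: 0.586
```

>>> play_rows(
  series=[
    {"tx": 0,"ty": 0,"tz": 0.015,"turn": 0},
    {"tx": 0,"ty": 0,"tz": 0.03,"turn": 0},
    {"tx": 0,"ty": 0,"tz": 0.04,"turn": 0},
    {"tx": 0,"ty": 0,"tz": 0.05,"turn": 0},
    {"tx": 0,"ty": -0.04,"tz": 0.04,"turn": 0},
    {"tx": 0,"ty": -0.05,"tz": 0,"turn": 0},
    {"tx": 0,"ty": -0.05,"tz": 0,"turn": 0},
    {"tx": 0,"ty": -0.05,"tz": 0,"turn": 0},
    {"tx": 0,"ty": -0.05,"tz": 0,"turn": 0},
    {"tx": 0,"ty": 0,"tz": 0,"turn": 0},
  ],
)

```text
time_s: 12.35
position: [0.5022, 0.0054, 0.2665]
tcp_rot: [[0.999, -0.04, 0.002], [-0.04, -0.999, -0.002], [0.002, 0.002, -1.0]]
force: [0.2, 1.2, -0.1]
opening: 0.599
```

```bash
python3 - <<'E'
from w import *
from fit import *
s=vision.capture("scene"); cv2.imwrite("pics/s8.png",cv2.resize(s["pixels"][260:370,320:440],None,fx=5,fy=5,interpolation=cv2.INTER_CUBIC))
t=vision.capture("top"); cv2.imwrite("pics/t8.png",t["pixels"])
p=vision.capture("wrist"); cv2.imwrite("pics/w8.png",p["pixels"])
print(bot.read_state()["position"],bot.read_state()["force"])
for pp,z0 in((s,(380,315)),(t,(243,245))):
  for r in nets.masks_of(pp,"wide_shaft"):
    ys,xs=np.nonzero(r["region"]); print(round(r["confidence"],2),xs.mean().round(),ys.mean().round())
    if np.hypot(xs.mean()-z0[0],ys.mean()-z0[1])<20:
      for z in(.075,.079):
        q,f=fit([(pp,r["region"])],WIDE,(.5023,.2,1.535),z); print(z,q[:2].round(4),np.degrees(q[2]).round(2),round(f,3))
E
```

```text
[0.50138602 0.00966906 0.26586374] [-0.25082134 -0.48944086  0.10227858]
0.86 172.0 226.0
0.78 382.0 304.0
0.075 [0.5041 0.1982] 88.71 0.124
0.079 [0.506  0.1989] 88.75 0.131
0.64 262.0 131.0
0.61 377.0 323.0
0.075 [0.5523 0.2298] 97.46 0.644
0.079 [0.5599 0.2296] 82.32 0.647
0.84 238.0 243.0
0.075 [0.5047 0.2002] 88.13 0.316
0.079 [0.5039 0.1991] 88.12 0.319
0.83 403.0 160.0
0.69 418.0 327.0
```

View pics/s8.png

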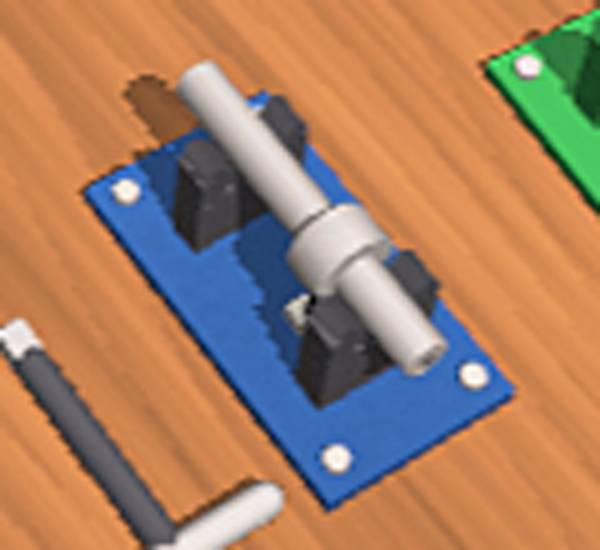

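View pics/t8.png

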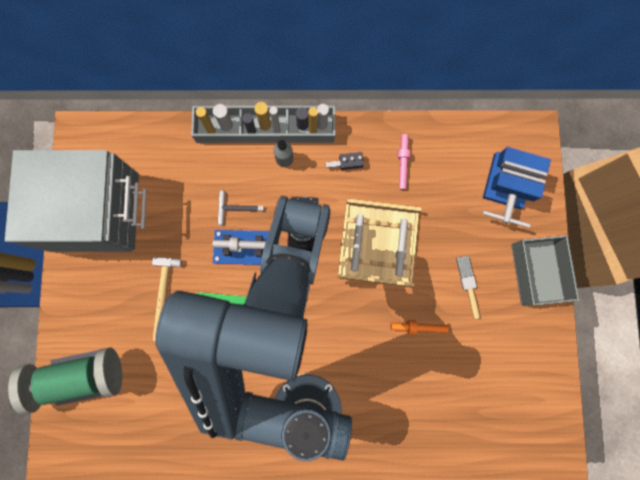

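View pics/w8.png

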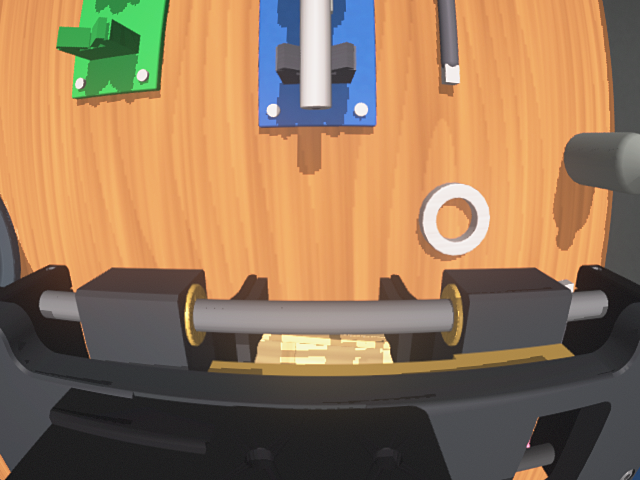

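```bash
python3 - <<'E'
from w import *
s=vision.capture("scene"); im=cv2.resize(s["pixels"][260:370,320:440],None,fx=5,fy=5,interpolation=cv2.INTER_CUBIC)
c=np.array([.5023,.1999,.075]); a=np.radians(87.95); X=np.array([np.cos(a),np.sin(a),0]); Y=np.array([-np.sin(a),np.cos(a),0]); Z=np.array([0,0,1.])
for r,x in((.012,-.09),(.012,.09),(.022,.013),(.022,.037)):
    L=np.array([proj(s,c+X*x+r*(np.cos(k)*Y+np.sin(k)*Z)) for k in np.linspace(0,6.3,50)])
    cv2.polylines(im,[np.round(((L+.5-[320,260])*5-.5)*8).astype(int)],False,(0,0,255),1,cv2.LINE_AA,3)
cv2.imwrite("pics/s9.png",im)
E
```

```text
(no output)
```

View pics/s9.png

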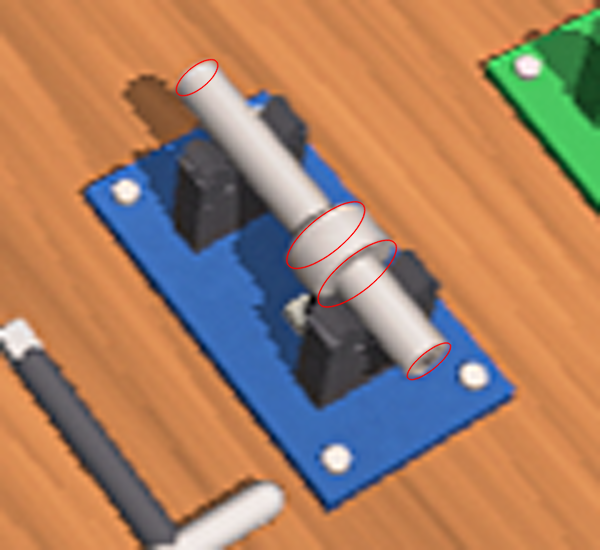

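The fully seated model matches the picture at both ends and at the collar to about 1 px, so the shaft is level and home. The gripper is open and clear of everything. Handing in.

```bash
python3 - <<'E'
from rig import bot
print(bot.hand_in())
E
```

```text
the job is handed in; nothing more can be done
None
```

The wide-collar grey shaft from the middle of the tray is now lying in both V-blocks of the blue cradle, and I have handed the job in. I gripped it at mid-length, turned it about 95° so the collar faces the pin side, and lowered it in small steps. Once it had settled on the blocks I pressed to about 12 N to level it, eased that to about 6.5 N, opened the gripper and backed away. The clock read about 12.5 s at the end.

**Seating:** The last scene picture matches the fully seated model (axis at 75 mm) to about 1 mm at both ends and at the collar. I could not read the pin's travel directly. That the collar holds it down is inferred from the shaft's height and from the force during lowering.

**Disagreements:** The fit to the last top picture was poor, because the arm hid part of the shaft. That fit and the one to the scene picture both put the shaft about 2 mm off the cradle's centre line in x, while the overlay showed it centred. Both are about as good as the camera calibration.

**Everything else:** The other shafts, the look-alikes and the bystanders that the last pictures show look unmoved. I compared these by eye and did not measure them. The first two move calls were refused for their format and moved nothing.

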